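# Vent the drying box and hold its flap at the marker

## Task

The glued fibre pieces in the plywood drying box are to be looked at. First pull the black vent plug on the box's top fully up to let the damp air out, then lift the flap by its bar handle until it slopes in line with the steel marker arm at the box's side, and finish while still holding it there with the gripper, because it falls shut when let go. Do not shift the marker arm, and leave the glue bottle, twine spool and bowl where they stand.

Things in the scene. Friction and masses are not known exactly. Their poses are not given: they have to be found in the camera images.
- dryer: plywood drying box fixed to the table, 230 (x) by 300 (y) by 110 mm high, front towards -x. Origin on the table at the underside; the box spans y = -135 to +165 mm and x = -115 to +115 mm of its own frame. Its top is the flap (y = -135 to +77 mm) and beside it a fixed strip (y = +77 to +165 mm, top face at 122 mm) that carries the vent plug
- vent_head (a point): centre of the round head of the black vent plug (head 34 mm diameter, 22 mm high, vertical axis) on a bare 16 mm steel stem; at joint 0 the head's underside is 22 mm above the strip's top face (16 mm above a 6 mm high collar, 44 mm across, around the stem)
- vent (a joint): how far the vent plug is pulled up, m: 0 fully pushed in, 0.020 fully up against its stop; slides vertically, stays where it is left, held by about 3 N of friction; captive, it does not come off
- flap_bar (a point): middle of the flap's steel bar handle: a round bar 12 mm thick and 110 mm long, parallel to the hinge (box y), carried on a 12 mm post at each end with its axis 42 mm above the flap's top face, near the flap's front edge (front edge 22 mm ahead of the bar). The point turns with the flap: x along the flap from front edge to hinge, y along the bar, z out of the top face
- flap_hinge (a point): middle of the hinge axis of the flap, at the rear (box +x) edge, 116 mm above the table; axis along box y. In the flap's frame the bar lies 203 mm ahead (-x) of it and 48 mm above (+z). The flap is a plywood board 225 by 212 by 12 mm, about 0.35 kg, hinge almost frictionless
- flap (a joint): opening angle of the flap, rad: 0 closed (level), grows as the front edge rises, limit 1.35; falls shut by its weight
- marker_tip (a point): centre of the 40 mm disc at the free end of the marker arm, a flat steel strip 250 long, 22 high and 8 mm thick outside the box's -y side, its middle plane 21 mm beyond the wall (box y = -156 mm), turning about the same axis as the flap, 250 mm from it. A thin fixed steel arc stands beside it, only for show
- marker (a joint): angle of the marker arm above level, rad, on the same scale as flap (equal values: flap and arm in line); set between 0.45 and 0.85, differs each time; stays by friction
- glue: white glue bottle, 66 mm diameter, 190 mm high, standing beside the box's +y side; origin at the centre of its underside. Bystander
- spool: upright cone-shaped twine spool, 80 mm across the foot, 145 mm high, on the box's -y side; origin at the centre of its underside. Bystander
- bowl: bowl, 150 mm across the rim, 60 mm high, on the +y side, nearer the robot than the bottle; origin at the centre of its underside. Bystander

How it is judged:
By the outcome, as a careful person would: the job done as asked, in the order asked, and still so for the second after the job is handed in, while the arm keeps its last pose, push and grip.
It also fails if it takes over 51 s, if anything falls off the work surface, if the arm or the gripper's body presses on something with over 40 N, if the wrist force passes 120 N, or if a joint passes its speed limit or range.

## Robot

A 7-joint arm with a two-finger parallel gripper is mounted at the origin on the work surface. World frame = base frame: x ahead of the robot, y to its left, z up, the work surface at z = 0. Lengths are in m, angles in degrees, forces in N, time in s.
With the tool pointing down it reaches from about 0.425 to 0.875 m from the base axis. Payload 4.7 kg.
Tool frame: the origin (TCP) lies midway between the tips of the shut fingers; the grasp point (between the pads) lies 19 mm behind it (env.grip_depth is the distance from the TCP to the grasp point, in m); z points along the fingers, y is the line along which they close (so a half turn about z gives the same grasp; the last joint's range is limited). The gripper opens to 87 mm and grips with 3 to 60 N. Pads are 19 mm wide; open, the fingers measure 117 mm over their backs; the gripper's body (75 mm by 190 mm) begins 51 mm behind the grasp point.
Start: joints at [65.781, 18.392, -4.016, 83.108, 1.295, 78.541, -3.26], TCP at [0.275, -0.589, 0.189] pointing down, gripper open.
Joint ranges: [-163.93, 163.93], [-17.29, 119.83], [-79.2, 71.16], [3.27, 140.29], [-89.18, 269.18], [5.43, 117.66], [-154.24, 154.24]. Speed limits (degrees/s): [147.25, 147.25, 180, 180, 180, 180, 180].

## Interface

Orientations are given as [roll, pitch, yaw] about the fixed x, y, z axes, in that order (R = Rz(yaw) Ry(pitch) Rx(roll)).
In Python, from cell import get_obs, optics, env, nets gives the robot as it stands.
- The arm moves only by the shell command python3 -m creep 'ROWS' [FORCE]. ROWS is JSON, a list of rows, each an object of numbers: "wx", "wy", "wz": the turn, a rotation vector about the tool's x, y, z in degrees; "tx", "ty", "tz": the shift along the tool's x, y, z in mm; "gripper": the opening, from -1 (shut) to 1 (fully open). A call has 1 to 5 rows; each row is the pose to reach, as a shift and turn from the pose commanded when the call began, along the tool's axes at that moment; what a row does not reach only later rows make up. A row lasts 1/12 s, in which the tool goes at most 41.7 mm and 7.16 degrees, less where a joint would pass 70% of its speed; a pose out of reach is approached as far as the arm can. A call with a gripper value outside its range is refused whole. The fingers move at their own pace and stop on an object; FORCE is the grip in N (left out, the last holds). Time passes only in rows, so rows that repeat a pose let the fingers close. It gives the time, the measured TCP pose, the force, the opening and the grip force at its end, in the units of the state.
- get_obs(): the state, without advancing time (a new reading comes with each control period).
- optics.read_camera(name): name is "scene" or "top" or "wrist"; returns (picture, depth): 420x560x3 uint8, red, green, blue; 420x560 float32, m along the optical axis (not along the pixel's ray), 0 where there is no reading.
- optics.camera_info(name): a dict with "fovy" (degrees; the focal length in pixels is half the picture's height over the tangent of half this angle, whatever the lens; pixels are square), "cx", "cy" (the principal point, pixels), "k1" (the pictures are not rectified: a ray, as slopes to the right and down, at radius r is drawn at 1 + k1 r^2 times it, then the intrinsics apply), "R" (3x3) and "t" (3): a world point X has camera coordinates R X + t; the wrist camera has in their place "tool_from_camera" (4x4, takes a point from camera to tool coordinates, whose origin is the TCP and whose axes are the flange's). Camera axes: x right, y down, z forward; pixel columns grow to the right and rows downward; lengths in m; the calibration is good to about 2 mm. A picture is of the moment at which its call begins: read the wrist's pose just before it. camera_info takes no time and is no camera call.
- env.sign_off(): hands the job in; it is judged then, once.
Trained networks look in the newest picture that a camera, given by its name, has taken for a name from the list of things; names that differ only in an ending like _2 or _b are one class to them, and where a whole thing is asked for, a point or a joint stands for the part that bears it (a point fixed in the world has none). Each returns a list of dicts, best first, with "confidence" (0 to 1); they miss things now and then, are a little off and sometimes report something else, mostly with a low value. They report only what shows in the picture. A call takes as long as a camera call.
- nets.look_for(query, camera): "point" ([x, y, z] in m, in world coordinates, good to about 4 mm: the middle of the surface that is visible of it).
- nets.place_of(query, camera): "point" ([x, y, z] in m, in world coordinates, good to about 4 mm: a listed point, or the origin of a listed thing).
The state is a dict: "time_s": time; "qpos": joint angles; "joint_velocities": joint speeds; "effort": joint torques, N m; "tool_pos": TCP position; "tool_rot": TCP orientation; "force": force on the tool from outside, world axes, zero at the start; "wrist_torque": the same for the moment, N m; "grip_width": finger opening in m; "grasp_force": force on a finger pad.
Only numpy, scipy, OpenCV 4.12 (cv2) and the standard library are available. Lean on these libraries where they do the work, as an engineer would, in place of code of your own. Each camera call takes 0.05 s, during which the arm holds its last target. There are 200 camera calls.

## Working session

There is one attempt and no reset: what is moved stays moved. The work goes in short steps, Python scripts to look and compute and a shell command to move; the robot and the scene stay as the last step left them, time stands still between calls to the robot, and variables do not carry over. Pictures are saved under pics/ and viewed, at most 10 in all, crops included, and the job is handed in when it is done.

```bash
mkdir -p pics; ls
python3 - <<'E'
from cell import get_obs, optics, env, nets
import cv2, numpy as np
o=get_obs(); print({k:np.round(v,3).tolist() for k,v in o.items()}, env.grip_depth)
ims=[]
for c in ("scene","top"):
    p,d=optics.read_camera(c); cv2.imwrite(f"pics/{c}0.png",p[:,:,::-1])
    for q in ["dryer","vent_head","flap_bar","flap_hinge","marker_tip","glue","spool","bowl"]:
        r=nets.place_of(q,c)[:2]
        print(c,q,[(np.round(x["point"],3).tolist(),round(x["confidence"],2)) for x in r])
E
```

```text
pics
{'time_s': 0.0, 'qpos': [65.784, 18.44, -4.015, 83.175, 1.296, 78.541, -3.258], 'joint_velocities': [0.016, 0.083, 0.028, -0.063, 0.055, -0.078, 0.096], 'effort': [-0.001, -49.129, -0.405, -31.253, -0.064, 0.044, 0.0], 'tool_pos': [0.275, -0.588, 0.188], 'tool_rot': [-179.889, 0.007, 25.027], 'force': [0.623, -0.608, -0.275], 'wrist_torque': [-0.044, 0.012, -0.042], 'grasp_force': 0.0, 'grip_width': 0.087} 0.0187
scene dryer [([0.645, 0.079, -0.001], 0.88)]
scene vent_head [([0.597, 0.194, 0.158], 0.69)]
scene flap_bar [([0.554, 0.031, 0.164], 0.56)]
scene flap_hinge [([0.755, 0.054, 0.117], 0.84)]
scene marker_tip [([0.564, -0.092, 0.249], 0.58)]
scene glue [([0.678, 0.343, 0.004], 0.65)]
scene spool [([0.637, -0.184, 0.001], 0.85), ([0.599, 0.19, 0.16], 0.38)]
scene bowl [([0.505, 0.351, -0.0], 0.73)]
top dryer [([0.642, 0.074, -0.001], 0.7)]
top vent_head [([0.595, 0.187, 0.158], 0.62)]
top flap_bar [([0.553, 0.032, 0.164], 0.92)]
top flap_hinge [([0.755, 0.062, 0.114], 0.58)]
top marker_tip [([0.566, -0.099, 0.251], 0.66)]
top glue [([0.682, 0.343, -0.001], 0.9)]
top spool [([0.637, -0.181, 0.006], 0.9)]
top bowl [([0.505, 0.353, 0.002], 0.92)]
```

View pics/scene0.png

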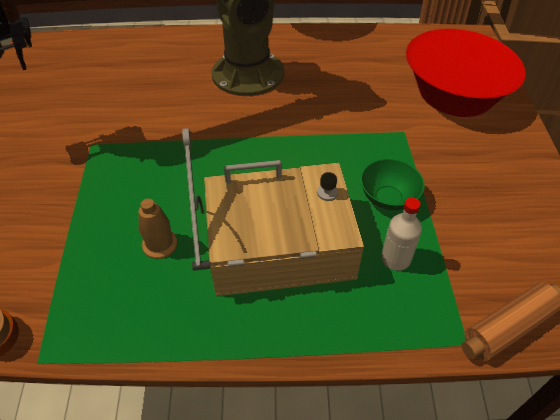

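View pics/top0.png

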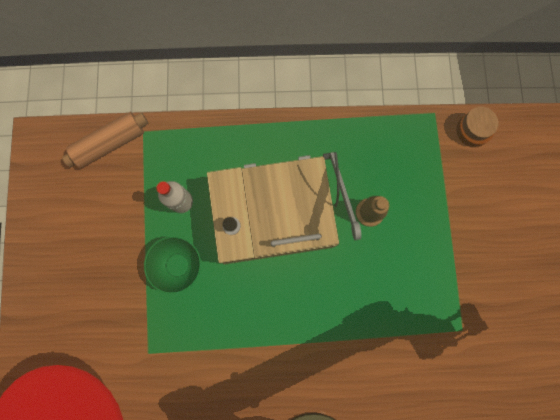

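The scene view is from behind the box: vent at (328,182), bar (253,166), marker arm from (197,262) to (187,135). The top view shows bar (297,240), vent (230,225) and arm tip (357,234). Now I measure box yaw, vent and marker angle from depth.

```bash
cat > h.py <<'E'
import numpy as np, cv2
from cell import get_obs, optics, env, nets
from scipy.spatial.transform import Rotation as Ro
def cloud(c):
    p,d=optics.read_camera(c); i=optics.camera_info(c)
    f=d.shape[0]/2/np.tan(np.radians(i["fovy"]/2))
    v,u=np.mgrid[:d.shape[0],:d.shape[1]].astype(float)
    K=np.array([[f,0,i["cx"]],[0,f,i["cy"]],[0,0,1]])
    n=cv2.undistortPoints(np.stack([u.ravel(),v.ravel()],1)[:,None],K,np.array([i["k1"],0,0,0.]))[:,0]
    z=d.ravel(); X=np.c_[n*z[:,None],z]
    if "R" in i: X=(X-np.array(i["t"]))@np.array(i["R"])
    else:
        o=get_obs(); T=np.array(i["tool_from_camera"]); X=X@T[:3,:3].T+T[:3,3]
        X=X@Ro.from_euler("xyz",o["tool_rot"],degrees=True).as_matrix().T+o["tool_pos"]
    return p.reshape(-1,3)[z>0],X[z>0]
E
python3 - <<'E'
from h import *
for c in ("scene","top"):
    p,X=cloud(c)
    m=(abs(X[:,2]-.122)<.006)&(abs(X[:,0]-.645)<.17)&(abs(X[:,1]-.08)<.2)
    r=cv2.minAreaRect(X[m,:2].astype(np.float32)); print(c,"top face z",np.median(X[m,2]),r)
    b=(X[:,2]>.155)&(X[:,2]<.175)&(np.hypot(X[:,0]-.554,X[:,1]-.0315)<.07)
    q=X[b]; r=cv2.minAreaRect(q[:,:2].astype(np.float32)); vx=cv2.fitLine(q[:,:2].astype(np.float32),cv2.DIST_HUBER,0,.01,.01).ravel()
    print("bar",b.sum(),r,np.degrees(np.arctan2(-vx[0],vx[1])),vx,np.percentile(q[:,2],[5,50,95]))
    v=(X[:,2]>.13)&(np.hypot(X[:,0]-.596,X[:,1]-.19)<.035)
    q=X[v]; t=q[q[:,2]>np.percentile(q[:,2],98)-.006]; print("vent",len(t),cv2.minEnclosingCircle(t[:,:2].astype(np.float32)),t.max(0),np.median(t[:,2]))
    for yaw in (6,8,10):
        y=np.radians(yaw); ex=np.array([np.cos(y),np.sin(y)]); ey=np.array([-ex[1],ex[0]])
        h=np.array([.755,.058]); L=X[:,:2]-h; bx=L@ex; by=L@ey
        m=(abs(by+.127)<.018)&(X[:,2]>.14)&(bx<-.04)&(bx>-.3)&(X[:,2]>.116-.4*bx-.02)
        q=np.c_[bx[m],X[m,2],by[m]].astype(np.float32); l=cv2.fitLine(q,cv2.DIST_HUBER,0,.01,.01).ravel()
        print("marker",yaw,m.sum(),np.degrees(np.arctan2(-l[1],l[0])),"side",np.degrees(np.arctan2(l[2],l[0])),"z at hinge",l[4]-l[3]*l[1]/l[0],"spread",np.percentile(q[:,0],[1,99]),np.median(q[:,2]))
p,X=cloud("top")
E
```

```text
scene top face z 0.12174791235234096 ((0.6448764204978943, 0.07210427522659302), (0.2401532530784607, 0.33286288380622864), 7.12744140625)
bar 342 ((0.5553762912750244, 0.03197425231337547), (0.01604096218943596, 0.11888731271028519), 6.758131980895996) -172.555 [ 0.12957452 -0.9915697   0.5553907   0.05347001] [0.16000874 0.16745299 0.17110137]
vent 167 ((0.5972180366516113, 0.18915347754955292), 0.01744178496301174) [0.61414559 0.20464551 0.17309273] 0.16923287289485553
marker 6 628 34.497807 side 0.7520524 z at hinge 0.12579249 spread [-0.21727639 -0.0411248 ] -0.12754619
marker 8 641 33.49548 side -1.9847301 z at hinge 0.12579203 spread [-0.22144584 -0.04196772] -0.12318816
marker 10 634 33.12405 side -2.1666818 z at hinge 0.1242157 spread [-0.22373355 -0.04172982] -0.11898598
top top face z 0.12176313231614494 ((0.6433631181716919, 0.07140544056892395), (0.2354963719844818, 0.3342303931713104), 7.143578052520752)
bar 256 ((0.5538300275802612, 0.032315753400325775), (0.011927728541195393, 0.11962651461362839), 7.0646843910217285) -172.98453 [ 0.1221372  -0.99251324  0.5534814   0.03237456] [0.16439245 0.16841547 0.17128569]
vent 145 ((0.5958876013755798, 0.18900136649608612), 0.0167226642370224) [0.61188394 0.20347617 0.1738717 ] 0.16939919799973427
marker 6 540 30.623455 side 1.9788073 z at hinge 0.13706192 spread [-0.22604563 -0.04254419] -0.12666865
marker 8 548 30.110737 side 1.2474018 z at hinge 0.13838157 spread [-0.23039244 -0.04280726] -0.12164593
marker 10 503 32.352478 side -3.9866023 z at hinge 0.124611236 spread [-0.23460243 -0.04306823] -0.11688954
```

```bash
python3 -m creep '[{"tx":50,"ty":-30,"tz":-70},{"tx":100,"ty":-60,"tz":-141},{"tx":100,"ty":-60,"tz":-141},{"tx":100,"ty":-60,"tz":-141},{"tx":100,"ty":-60,"tz":-141}]'
python3 -m creep '[{"tx":125,"ty":-75},{"tx":125,"ty":-75},{"tx":125,"ty":-75},{"tx":125,"ty":-75},{"tx":125,"ty":-75}]'
python3 -m creep '[{"tx":122,"ty":-77},{"tx":122,"ty":-77},{"tx":122,"ty":-77},{"tx":122,"ty":-77},{"tx":122,"ty":-77}]'
python3 -m creep '[{"wz":-24},{"wz":-24},{"wz":-24},{"wz":-24}]'
python3 -m creep '[{"wz":-24},{"wz":-24},{"wz":-24},{"wz":-24}]'
python3 -m creep '[{"wz":-24},{"wz":-24},{"wz":-24},{"wz":-24}]'
```

```text
validation failed for argument at $[0]...
validation failed for argument at $[0]...
validation failed for argument at $[0]...
validation failed for argument at $[0]...
validation failed for argument at $[0]...
validation failed for argument at $[0]...
```

```bash
python3 -m creep '[{"tx":50,"ty":-30,"tz":-70,"wx":0,"wy":0,"wz":0,"gripper":1},{"tx":100,"ty":-60,"tz":-141,"wx":0,"wy":0,"wz":0,"gripper":1},{"tx":100,"ty":-60,"tz":-141,"wx":0,"wy":0,"wz":0,"gripper":1},{"tx":100,"ty":-60,"tz":-141,"wx":0,"wy":0,"wz":0,"gripper":1},{"tx":100,"ty":-60,"tz":-141,"wx":0,"wy":0,"wz":0,"gripper":1}]'
```

```text
time_s: 1.47
tool_pos: [0.3446, -0.4897, 0.3356]
tool_rot: [179.6, -0.2, 25.3]
force: [2.6, 0.5, 0.5]
grip_width: 0.0873
grasp_force: 0.0
```

```bash
python3 -m creep '[{"tx":125,"ty":-75,"tz":0,"wx":0,"wy":0,"wz":0,"gripper":1},{"tx":125,"ty":-75,"tz":0,"wx":0,"wy":0,"wz":0,"gripper":1},{"tx":125,"ty":-75,"tz":0,"wx":0,"wy":0,"wz":0,"gripper":1},{"tx":125,"ty":-75,"tz":0,"wx":0,"wy":0,"wz":0,"gripper":1}]'
python3 -m creep '[{"tx":122,"ty":-77,"tz":0,"wx":0,"wy":0,"wz":0,"gripper":1},{"tx":122,"ty":-77,"tz":0,"wx":0,"wy":0,"wz":0,"gripper":1},{"tx":122,"ty":-77,"tz":0,"wx":0,"wy":0,"wz":0,"gripper":1},{"tx":122,"ty":-77,"tz":0,"wx":0,"wy":0,"wz":0,"gripper":1}]'
python3 -m creep '[{"tx":0,"ty":0,"tz":0,"wx":0,"wy":0,"wz":-35,"gripper":1},{"tx":0,"ty":0,"tz":0,"wx":0,"wy":0,"wz":-35,"gripper":1},{"tx":0,"ty":0,"tz":0,"wx":0,"wy":0,"wz":-35,"gripper":1},{"tx":0,"ty":0,"tz":0,"wx":0,"wy":0,"wz":-35,"gripper":1},{"tx":0,"ty":0,"tz":0,"wx":0,"wy":0,"wz":-35,"gripper":1}]'
python3 -m creep '[{"tx":0,"ty":0,"tz":0,"wx":0,"wy":0,"wz":-35,"gripper":1},{"tx":0,"ty":0,"tz":0,"wx":0,"wy":0,"wz":-35,"gripper":1},{"tx":0,"ty":0,"tz":0,"wx":0,"wy":0,"wz":-35,"gripper":1},{"tx":0,"ty":0,"tz":0,"wx":0,"wy":0,"wz":-35,"gripper":1},{"tx":0,"ty":0,"tz":0,"wx":0,"wy":0,"wz":-35,"gripper":1}]'
```

```text
time_s: 1.8
tool_pos: [0.4252, -0.3662, 0.3297]
tool_rot: [-180.0, -0.1, 25.4]
force: [0.6, 0.7, 0.7]
grip_width: 0.0873
grasp_force: 0.0
time_s: 2.13
tool_pos: [0.5025, -0.2439, 0.3295]
tool_rot: [-179.9, -0.1, 25.4]
force: [0.5, 0.5, -0.7]
grip_width: 0.0871
grasp_force: 0.0
time_s: 2.55
tool_pos: [0.4995, -0.2505, 0.329]
tool_rot: [-180.0, 0.0, 60.4]
force: [-0.3, 0.8, -0.2]
grip_width: 0.0871
grasp_force: 0.0
time_s: 2.97
tool_pos: [0.4994, -0.2506, 0.3291]
tool_rot: [-180.0, -0.0, 95.3]
force: [0.4, 0.8, 0.3]
grip_width: 0.0872
grasp_force: 0.0
```

```bash
python3 -m creep '[{"tx":143,"ty":45,"tz":0,"wx":0,"wy":0,"wz":0,"gripper":1},{"tx":143,"ty":45,"tz":0,"wx":0,"wy":0,"wz":0,"gripper":1},{"tx":143,"ty":45,"tz":0,"wx":0,"wy":0,"wz":0,"gripper":1},{"tx":143,"ty":45,"tz":0,"wx":0,"wy":0,"wz":0,"gripper":1}]'
python3 -m creep '[{"tx":143,"ty":45,"tz":0,"wx":0,"wy":0,"wz":0,"gripper":1},{"tx":143,"ty":45,"tz":0,"wx":0,"wy":0,"wz":0,"gripper":1},{"tx":143,"ty":45,"tz":0,"wx":0,"wy":0,"wz":0,"gripper":1},{"tx":143,"ty":45,"tz":0,"wx":0,"wy":0,"wz":0,"gripper":1}]'
python3 -m creep '[{"tx":143,"ty":45,"tz":0,"wx":0,"wy":0,"wz":-2,"gripper":1},{"tx":143,"ty":45,"tz":0,"wx":0,"wy":0,"wz":-2,"gripper":1},{"tx":143,"ty":45,"tz":0,"wx":0,"wy":0,"wz":-2,"gripper":1},{"tx":143,"ty":45,"tz":0,"wx":0,"wy":0,"wz":-2,"gripper":1},{"tx":143,"ty":45,"tz":0,"wx":0,"wy":0,"wz":-2,"gripper":1}]'
python3 - <<'E'
from h import *
p,X=cloud("wrist"); cv2.imwrite("pics/w1.png",optics.read_camera("wrist")[0][:,:,::-1])
for q in ["vent_head","flap_bar","marker_tip"]: print(q,[(np.round(x["point"],4),x["confidence"]) for x in nets.place_of(q,"wrist")[:2]])
v=(X[:,2]>.14)&(X[:,2]<.2)&(np.hypot(X[:,0]-.596,X[:,1]-.19)<.035)
t=X[v]; print(len(t)); 
if len(t): 
    t=t[t[:,2]>np.percentile(t[:,2],90)-.004]; print(cv2.minEnclosingCircle(t[:,:2].astype(np.float32)),np.median(t[:,2]))
b=(X[:,2]>.155)&(X[:,2]<.175)&(np.hypot(X[:,0]-.554,X[:,1]-.0315)<.07)
if b.sum()>20: print(cv2.minAreaRect(X[b,:2].astype(np.float32)),np.percentile(X[b,2],90))
E
```

```text
time_s: 3.3
tool_pos: [0.5325, -0.0987, 0.3296]
tool_rot: [180.0, -0.1, 95.3]
force: [0.3, 0.3, 0.0]
grip_width: 0.0874
grasp_force: 0.0
time_s: 3.63
tool_pos: [0.5642, 0.0479, 0.3294]
tool_rot: [180.0, -0.1, 95.3]
force: [0.5, 0.1, 0.8]
grip_width: 0.0872
grasp_force: 0.0
time_s: 4.05
tool_pos: [0.5952, 0.1966, 0.3282]
tool_rot: [-179.9, -0.3, 97.6]
force: [-0.1, -0.2, -0.1]
grip_width: 0.0868
grasp_force: 0.0
vent_head [(array([0.5973, 0.1889, 0.1574]), 0.83)]
flap_bar [(array([0.5544, 0.0314, 0.1696]), 0.97)]
marker_tip []
614
((0.5965054035186768, 0.18509091436862946), 0.01672409288585186) 0.16943172802689507
((0.5535966753959656, 0.03009430691599846), (0.011942168697714806, 0.11984489858150482), 6.65772819519043) 0.17066821533575544
```

View pics/w1.png

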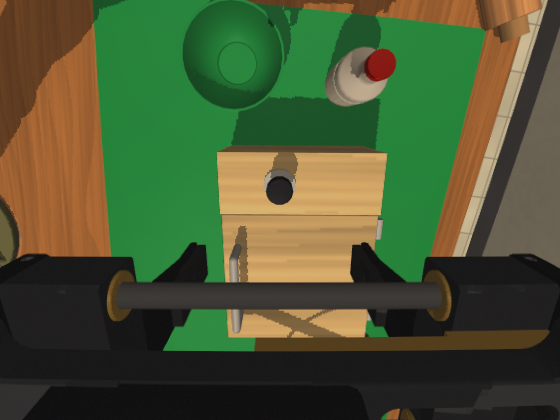

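The wrist view shows the vent head at (279,189) and bar at (236,290), with the tool yaw aligned to the box. Descending.

```bash
python3 -m creep '[{"tx":-1,"ty":1,"tz":40,"wx":0,"wy":0,"wz":0,"gripper":1},{"tx":-1,"ty":1,"tz":80,"wx":0,"wy":0,"wz":0,"gripper":1},{"tx":-1,"ty":1,"tz":120,"wx":0,"wy":0,"wz":0,"gripper":1},{"tx":-1,"ty":1,"tz":120,"wx":0,"wy":0,"wz":0,"gripper":1},{"tx":-1,"ty":1,"tz":120,"wx":0,"wy":0,"wz":0,"gripper":1}]'
```

```text
time_s: 4.72
tool_pos: [0.5969, 0.1854, 0.2085]
tool_rot: [-179.8, 0.1, 96.9]
force: [1.1, -0.6, 1.3]
grip_width: 0.0869
grasp_force: 0.0
```

```bash
python3 -m creep '[{"tx":3,"ty":0,"tz":30,"wx":0,"wy":0,"wz":0,"gripper":1},{"tx":3,"ty":0,"tz":50,"wx":0,"wy":0,"wz":0,"gripper":1},{"tx":3,"ty":0,"tz":70,"wx":0,"wy":0,"wz":0,"gripper":1},{"tx":3,"ty":0,"tz":70,"wx":0,"wy":0,"wz":0,"gripper":1}]'
python3 -m creep '[{"tx":0,"ty":0,"tz":0,"wx":0,"wy":0,"wz":0,"gripper":-1},{"tx":0,"ty":0,"tz":0,"wx":0,"wy":0,"wz":0,"gripper":-1},{"tx":0,"ty":0,"tz":0,"wx":0,"wy":0,"wz":0,"gripper":-1},{"tx":0,"ty":0,"tz":0,"wx":0,"wy":0,"wz":0,"gripper":-1},{"tx":0,"ty":0,"tz":0,"wx":0,"wy":0,"wz":0,"gripper":-1}]' 25
python3 -m creep '[{"tx":0,"ty":0,"tz":0,"wx":0,"wy":0,"wz":0,"gripper":-1},{"tx":0,"ty":0,"tz":0,"wx":0,"wy":0,"wz":0,"gripper":-1},{"tx":0,"ty":0,"tz":0,"wx":0,"wy":0,"wz":0,"gripper":-1},{"tx":0,"ty":0,"tz":0,"wx":0,"wy":0,"wz":0,"gripper":-1},{"tx":0,"ty":0,"tz":0,"wx":0,"wy":0,"wz":0,"gripper":-1}]' 25
```

```text
time_s: 5.05
tool_pos: [0.5975, 0.1901, 0.1395]
tool_rot: [-179.9, 0.0, 96.9]
force: [-1.4, -1.1, -0.5]
grip_width: 0.0872
grasp_force: 0.0
time_s: 5.47
tool_pos: [0.5981, 0.1914, 0.141]
tool_rot: [179.9, -0.0, 97.0]
force: [0.5, 0.3, -0.2]
grip_width: 0.0617
grasp_force: 0.0
time_s: 5.88
tool_pos: [0.5973, 0.1912, 0.1395]
tool_rot: [-180.0, 0.0, 97.0]
force: [0.5, 0.2, 0.1]
grip_width: 0.0282
grasp_force: 0.0
```

Run:
```python
from h import *
o=get_obs(); print(o["grip_width"],o["grasp_force"],o["tool_pos"])
a=optics.read_camera("scene")[0]; 
for q in ["vent_head"]: print(nets.place_of(q,"scene")[:2])
b=optics.read_camera("wrist")[0]; print(nets.place_of("vent_head","wrist")[:2])
c=cv2.resize(a[100:260,230:430],(560,448),interpolation=cv2.INTER_CUBIC)
cv2.imwrite("pics/s1.png",c[:,:,::-1]);cv2.imwrite("pics/w2.png",b[:,:,::-1])
```

```text
0.028156380079811156 0.0 [0.59726383 0.19117282 0.13952061]
[{'point': [0.6002, 0.1891, 0.1593], 'confidence': 0.66}]
[{'point': [0.5973, 0.1919, 0.1621], 'confidence': 0.58}]
```

View pics/s1.png

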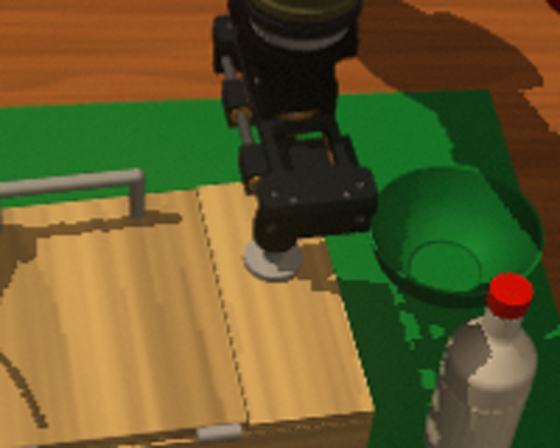

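View pics/w2.png

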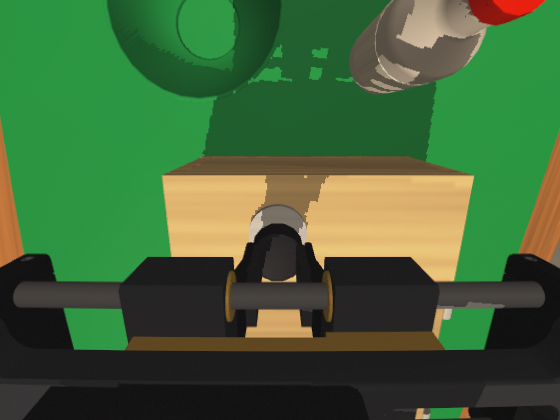

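Fingers flank the head at (279,250); the closing may still be in progress, so I let them settle.

```bash
python3 -m creep '[{"tx":0,"ty":0,"tz":0,"wx":0,"wy":0,"wz":0,"gripper":-1},{"tx":0,"ty":0,"tz":0,"wx":0,"wy":0,"wz":0,"gripper":-1},{"tx":0,"ty":0,"tz":0,"wx":0,"wy":0,"wz":0,"gripper":-1},{"tx":0,"ty":0,"tz":0,"wx":0,"wy":0,"wz":0,"gripper":-1}]' 25
```

```text
time_s: 6.42
tool_pos: [0.5973, 0.1912, 0.1396]
tool_rot: [-180.0, 0.0, 97.0]
force: [-0.8, -0.0, -0.2]
grip_width: 0.0004
grasp_force: 0.0
```

Run:
```python
from h import *
o=get_obs()
b,d=optics.read_camera("wrist"); a=optics.read_camera("scene")[0]
c=cv2.resize(a[130:230,280:400],(540,450),interpolation=cv2.INTER_CUBIC)
w=cv2.resize(b[180:330,200:360],(480,450),interpolation=cv2.INTER_CUBIC)
im=np.hstack([c,w])[:,:,::-1]; cv2.imwrite("pics/m.png",cv2.resize(im,(800,353)))
i=optics.camera_info("wrist"); print(np.round(i["tool_from_camera"],3),i["fovy"],i["cx"],i["cy"],i["k1"])
p,X=cloud("wrist")
# tool-frame points near axis
R=Ro.from_euler("xyz",o["tool_rot"],degrees=True).as_matrix(); T=(X-o["tool_pos"])@R
for x in range(-50,60,10):
    m=(abs(T[:,0]-x/1e3)<.005)&(abs(T[:,1])<.02)&(T[:,2]<.02)
    if m.sum(): print(x,m.sum(),np.round(np.percentile(T[m,2],[2,50,98]),3),np.round(np.percentile(T[m,1],[2,98]),3))
p,X=cloud("scene")
m=(np.hypot(X[:,0]-.597,X[:,1]-.19)<.06)&(X[:,2]>.126)&(X[:,2]<.2)&(p.max(1)<70)
for z in range(125,200,8):
    k=m&(abs(X[:,2]-z/1e3)<.004)
    if k.sum(): print(z,k.sum(),np.round(np.c_[X[k].min(0),X[k].max(0)],3).tolist())
```

```text
[[ 0.001 -0.957 -0.289  0.079]
 [ 1.     0.     0.001 -0.001]
 [-0.001 -0.289  0.957 -0.196]
 [ 0.     0.     0.     1.   ]] 70.68608568339974 278.59581352023105 210.53043427775543 -0.02516974453499887
-20 14 [0.017 0.018 0.019] [0.018 0.02 ]
-10 285 [-0.088 -0.083  0.017] [-0.006  0.019]
0 618 [-0.097 -0.03   0.013] [-0.019  0.019]
10 2688 [-0.103 -0.03   0.017] [-0.017  0.017]
20 7836 [-0.153 -0.134  0.018] [-0.02   0.019]
30 13968 [-0.154 -0.141  0.018] [-0.019  0.019]
40 4797 [-0.128 -0.12   0.019] [-0.019  0.019]
125 1 [[0.592, 0.592], [0.2, 0.2], [0.127, 0.127]]
133 8 [[0.601, 0.606], [0.184, 0.194], [0.132, 0.136]]
141 4 [[0.604, 0.605], [0.186, 0.192], [0.138, 0.14]]
149 15 [[0.601, 0.613], [0.174, 0.203], [0.148, 0.153]]
157 29 [[0.603, 0.616], [0.178, 0.203], [0.153, 0.161]]
165 2 [[0.596, 0.615], [0.174, 0.187], [0.163, 0.167]]
```

View pics/m.png

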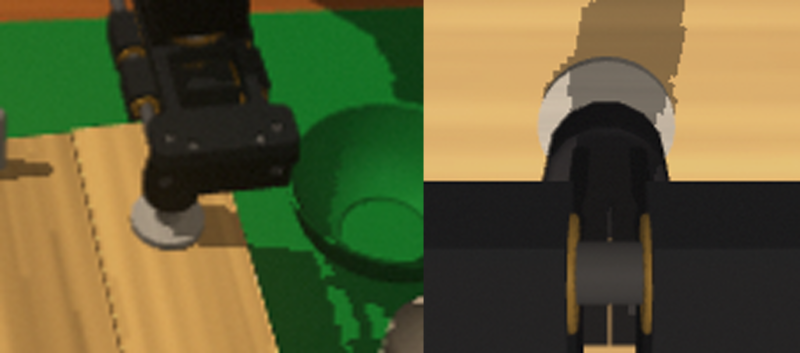

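Run:
```python
from h import *
o=get_obs(); R=Ro.from_euler("xyz",o["tool_rot"],degrees=True).as_matrix()
p,d=optics.read_camera("wrist"); print((d==0).sum())
p,X=cloud("wrist"); T=((X-o["tool_pos"])@R*1e3).round().astype(int)
T=T.reshape(420,560,3) if len(T)==235200 else None
if T is not None:
  for r in range(200,332,6): print(r,[tuple(T[r,c].tolist()) for c in (262,268,274,279,284,290,296)])
```

```text
976
```

```bash
sed -i 's/return p.reshape(-1,3)\[z>0\],X\[z>0\]/X[z<=0]=np.nan if full else X[z<=0]; return (p.reshape(-1,3),X) if full else (p.reshape(-1,3)[z>0],X[z>0])/; s/def cloud(c):/def cloud(c,full=False):/' h.py
python3 - <<'E'
from h import *
o=get_obs(); R=Ro.from_euler("xyz",o["tool_rot"],degrees=True).as_matrix()
p,X=cloud("wrist",True); T=((X-o["tool_pos"])@R*1e3).round().reshape(420,560,3)
for r in range(206,332,6): print(r,[" ".join("%d"%k if k==k else "-" for k in T[r,c]) for c in (262,268,274,279,284,290,296)])
E
```

```text
206 ['18 -13 18', '19 -9 15', '20 -4 11', '20 0 11', '20 3 13', '19 8 17', '18 12 17']
212 ['15 -13 13', '15 -8 13', '16 -4 12', '16 0 12', '15 3 12', '16 8 11', '15 12 12']
218 ['11 -13 12', '11 -8 12', '11 -4 11', '11 0 13', '11 3 11', '11 8 12', '11 12 12']
224 ['6 -13 12', '6 -9 12', '15 -4 -13', '15 0 -13', '14 3 -12', '6 8 13', '6 12 12']
230 ['12 -11 -17', '14 -7 -22', '15 -4 -23', '15 0 -26', '15 3 -23', '12 7 -18', '1 12 13']
236 ['12 -11 -28', '13 -7 -29', '13 -3 -29', '13 0 -30', '13 3 -30', '12 6 -28', '10 10 -21']
242 ['9 -11 -29', '10 -7 -33', '9 -4 -29', '9 0 -29', '9 3 -29', '11 6 -34', '9 10 -30']
248 ['5 -11 -30', '11 -7 -43', '9 -3 -39', '10 0 -40', '9 2 -39', '11 6 -42', '5 10 -29']
254 ['11 -10 -51', '11 -6 -50', '9 -3 -46', '9 -1 -46', '10 2 -47', '11 5 -51', '1 10 -30']
260 ['37 -6 -111', '11 -6 -58', '10 -3 -55', '9 -1 -53', '9 2 -54', '11 5 -57', '37 5 -110']
266 ['38 -6 -116', '9 -6 -61', '9 -3 -61', '7 -1 -57', '9 2 -59', '10 5 -63', '37 4 -115']
272 ['36 -6 -117', '9 -6 -67', '9 -3 -66', '4 -1 -58', '9 2 -67', '11 5 -70', '37 4 -118']
278 ['36 -6 -119', '9
[... 156 characters left out ...]
, '35 4 -121']
290 ['34 -5 -123', '31 -4 -118', '32 -2 -119', '32 -1 -120', '32 1 -119', '32 3 -119', '34 4 -123']
296 ['33 -5 -124', '31 -4 -121', '31 -2 -121', '31 -1 -122', '31 1 -121', '30 3 -120', '33 4 -124']
302 ['31 -5 -125', '29 -4 -122', '29 -2 -121', '29 -1 -122', '29 1 -121', '29 3 -121', '31 4 -124']
308 ['30 -5 -125', '27 -4 -121', '27 -2 -121', '26 -1 -120', '26 1 -120', '27 3 -121', '30 4 -125']
314 ['27 -5 -124', '-3 -5 -83', '-4 -3 -82', '-3 -1 -82', '-3 2 -83', '0 4 -86', '28 4 -125']
320 ['25 -6 -123', '-6 -6 -83', '-7 -3 -82', '-7 -1 -82', '-6 2 -83', '-3 4 -87', '24 4 -123']
326 ['21 -6 -121', '-9 -6 -84', '-10 -3 -82', '-10 -1 -82', '-9 2 -83', '-6 4 -87', '23 4 -124']
```

Right half shows the fingers shut on top of the head (610,180), so the tips ended above it. I'll rise and measure where the shut fingertips really are in the tool frame.

```bash
python3 -m creep '[{"tx":0,"ty":0,"tz":-40,"wx":0,"wy":0,"wz":0,"gripper":-1},{"tx":0,"ty":0,"tz":-80,"wx":0,"wy":0,"wz":0,"gripper":-1},{"tx":0,"ty":0,"tz":-80,"wx":0,"wy":0,"wz":0,"gripper":-1},{"tx":0,"ty":0,"tz":-80,"wx":0,"wy":0,"wz":0,"gripper":-1}]'
python3 - <<'E'
from h import *
o=get_obs(); R=Ro.from_euler("xyz",o["tool_rot"],degrees=True).as_matrix()
p,X=cloud("wrist",True); T=((X-o["tool_pos"])@R*1e3).round().reshape(420,560,3)
for r in range(194,290,6): print(r,[" ".join("%d"%k if k==k else "-" for k in T[r,c]) for c in (262,268,274,279,284,290,296)])
p,X=cloud("scene"); m=(np.hypot(X[:,0]-.597,X[:,1]-.19)<.03)&(X[:,2]>.13)
print(np.round(sorted(X[m,2]),3)[::6]); print(nets.place_of("vent_head","scene")[:2],o["tool_pos"])
E
```

```text
time_s: 7.1
tool_pos: [0.5989, 0.1922, 0.2227]
tool_rot: [179.7, -0.0, 97.0]
force: [0.7, -0.3, -0.1]
grip_width: 0.0009
grasp_force: 0.0
194 ['8 -19 97', '8 -13 98', '8 -7 98', '8 -2 97', '8 3 97', '8 9 98', '7 16 103']
200 ['2 -19 98', '12 -11 59', '12 -6 57', '12 -2 57', '12 3 61', '2 9 99', '2 15 97']
206 ['7 -17 56', '7 -11 55', '8 -6 55', '8 -2 55', '7 3 57', '7 8 58', '-4 16 97']
212 ['2 -17 55', '2 -11 56', '2 -6 56', '2 -2 55', '2 3 57', '2 8 56', '-13 16 104']
218 ['-3 -17 55', '-4 -11 57', '-4 -6 56', '-4 -2 56', '-4 3 57', '-4 8 56', '-19 16 103']
224 ['-9 -17 56', '-9 -12 56', '-9 -6 56', '-9 -2 55', '-9 3 55', '-9 8 55', '-26 16 103']
230 ['-32 -20 102', '-15 -12 55', '-15 -6 55', '-15 -2 55', '-15 3 55', '-33 10 104', '-33 17 105']
236 ['-40 -20 103', '-40 -14 103', '-40 -7 103', '-40 -2 103', '-40 4 104', '-40 10 103', '-40 17 104']
242 ['-47 -20 104', '10 -8 -31', '-47 -7 104', '-47 -2 104', '-46 4 102', '11 5 -32', '-47 17 103']
248 ['-54 -20 103', '10 -8 -39', '9 -4 -37', '8 -2 -36', '9 1 -38', '10 5 -40', '-54 17 103']
254 ['10 -11 -48', '10 -7 -48', '9 -4 -44', '
[... 1274 characters left out ...]
375 0.375 0.375 0.376 0.376 0.376 0.377
 0.377 0.377 0.378 0.378 0.379 0.379 0.379 0.38  0.38  0.38  0.38  0.381
 0.382 0.382 0.383 0.383 0.384 0.384 0.384 0.385 0.385 0.386 0.386 0.387
 0.387 0.387 0.388 0.388 0.389 0.389 0.389 0.39  0.39  0.391 0.391 0.392
 0.392 0.392 0.393 0.393 0.394 0.394 0.395 0.395 0.395 0.396 0.396 0.397
 0.397 0.398 0.398 0.399 0.399 0.4   0.4   0.4   0.401 0.402 0.402 0.402
 0.402 0.403 0.403 0.404 0.404 0.405 0.405 0.406 0.406 0.406 0.407 0.408
 0.409 0.411 0.413 0.416 0.433 0.434 0.436 0.438 0.439 0.44  0.442 0.443]
[{'point': [0.5652, -0.0916, 0.255], 'confidence': 0.73}, {'point': [0.598, 0.1915, 0.1587], 'confidence': 0.65}] [0.59885409 0.19223888 0.22269477]
```

Confirmed: the fingers really end about 30 mm short of the stated TCP (tool z ≈ -30 mm). I'll apply that offset: open, then descend 30 mm lower than before.

```bash
python3 -m creep '[{"tx":-2,"ty":-3,"tz":0,"wx":0,"wy":0,"wz":0,"gripper":1},{"tx":-2,"ty":-3,"tz":0,"wx":0,"wy":0,"wz":0,"gripper":1},{"tx":-2,"ty":-3,"tz":0,"wx":0,"wy":0,"wz":0,"gripper":1},{"tx":-2,"ty":-3,"tz":0,"wx":0,"wy":0,"wz":0,"gripper":1},{"tx":-2,"ty":-3,"tz":0,"wx":0,"wy":0,"wz":0,"gripper":1}]'
python3 -m creep '[{"tx":0,"ty":0,"tz":0,"wx":0,"wy":0,"wz":0,"gripper":1},{"tx":0,"ty":0,"tz":0,"wx":0,"wy":0,"wz":0,"gripper":1},{"tx":0,"ty":0,"tz":0,"wx":0,"wy":0,"wz":0,"gripper":1},{"tx":0,"ty":0,"tz":0,"wx":0,"wy":0,"wz":0,"gripper":1},{"tx":0,"ty":0,"tz":0,"wx":0,"wy":0,"wz":0,"gripper":1}]'
python3 -m creep '[{"tx":0,"ty":0,"tz":20,"wx":0,"wy":0,"wz":0,"gripper":1},{"tx":0,"ty":0,"tz":40,"wx":0,"wy":0,"wz":0,"gripper":1},{"tx":0,"ty":0,"tz":60,"wx":0,"wy":0,"wz":0,"gripper":1},{"tx":0,"ty":0,"tz":75,"wx":0,"wy":0,"wz":0,"gripper":1},{"tx":0,"ty":0,"tz":75,"wx":0,"wy":0,"wz":0,"gripper":1}]'
python3 -m creep '[{"tx":0,"ty":0,"tz":10,"wx":0,"wy":0,"wz":0,"gripper":1},{"tx":0,"ty":0,"tz":20,"wx":0,"wy":0,"wz":0,"gripper":1},{"tx":0,"ty":0,"tz":30,"wx":0,"wy":0,"wz":0,"gripper":1},{"tx":0,"ty":0,"tz":34,"wx":0,"wy":0,"wz":0,"gripper":1},{"tx":0,"ty":0,"tz":34,"wx":0,"wy":0,"wz":0,"gripper":1}]'
```

```text
time_s: 7.67
tool_pos: [0.5945, 0.1888, 0.2193]
tool_rot: [-180.0, 0.0, 97.0]
force: [-0.1, 0.6, -0.0]
grip_width: 0.0261
grasp_force: 0.0
time_s: 8.08
tool_pos: [0.5946, 0.1889, 0.2196]
tool_rot: [180.0, 0.0, 97.0]
force: [0.6, 0.6, -0.1]
grip_width: 0.0596
grasp_force: 0.0
time_s: 8.5
tool_pos: [0.5924, 0.1877, 0.141]
tool_rot: [-179.7, 0.1, 97.0]
force: [-0.4, 0.7, -0.6]
grip_width: 0.0853
grasp_force: 0.0
time_s: 8.92
tool_pos: [0.5939, 0.1885, 0.1094]
tool_rot: [-179.9, 0.0, 97.0]
force: [-0.1, -0.7, -0.4]
grip_width: 0.087
grasp_force: 0.0
```

```bash
python3 -m creep '[{"tx":0,"ty":0,"tz":0,"wx":0,"wy":0,"wz":0,"gripper":-1},{"tx":0,"ty":0,"tz":0,"wx":0,"wy":0,"wz":0,"gripper":-1},{"tx":0,"ty":0,"tz":0,"wx":0,"wy":0,"wz":0,"gripper":-1},{"tx":0,"ty":0,"tz":0,"wx":0,"wy":0,"wz":0,"gripper":-1},{"tx":0,"ty":0,"tz":0,"wx":0,"wy":0,"wz":0,"gripper":-1}]' 25
python3 -m creep '[{"tx":0,"ty":0,"tz":0,"wx":0,"wy":0,"wz":0,"gripper":-1},{"tx":0,"ty":0,"tz":0,"wx":0,"wy":0,"wz":0,"gripper":-1},{"tx":0,"ty":0,"tz":0,"wx":0,"wy":0,"wz":0,"gripper":-1},{"tx":0,"ty":0,"tz":0,"wx":0,"wy":0,"wz":0,"gripper":-1},{"tx":0,"ty":0,"tz":0,"wx":0,"wy":0,"wz":0,"gripper":-1}]' 25
```

```text
time_s: 9.33
tool_pos: [0.5948, 0.1889, 0.111]
tool_rot: [180.0, 0.0, 97.0]
force: [-0.5, -0.2, -0.0]
grip_width: 0.0614
grasp_force: 0.0
time_s: 9.75
tool_pos: [0.5966, 0.1891, 0.111]
tool_rot: [179.8, -0.0, 97.0]
force: [5.4, 0.5, -1.4]
grip_width: 0.0332
grasp_force: 25.0
```

```bash
python3 -m creep '[{"tx":0,"ty":2,"tz":-4,"wx":0,"wy":0,"wz":0,"gripper":-1},{"tx":0,"ty":2,"tz":-8,"wx":0,"wy":0,"wz":0,"gripper":-1},{"tx":0,"ty":2,"tz":-12,"wx":0,"wy":0,"wz":0,"gripper":-1},{"tx":0,"ty":2,"tz":-14,"wx":0,"wy":0,"wz":0,"gripper":-1},{"tx":0,"ty":2,"tz":-14,"wx":0,"wy":0,"wz":0,"gripper":-1}]' 25
python3 -m creep '[{"tx":0,"ty":0,"tz":-2,"wx":0,"wy":0,"wz":0,"gripper":-1},{"tx":0,"ty":0,"tz":-4,"wx":0,"wy":0,"wz":0,"gripper":-1},{"tx":0,"ty":0,"tz":-6,"wx":0,"wy":0,"wz":0,"gripper":-1},{"tx":0,"ty":0,"tz":-7,"wx":0,"wy":0,"wz":0,"gripper":-1},{"tx":0,"ty":0,"tz":-7,"wx":0,"wy":0,"wz":0,"gripper":-1}]' 25
```

```text
time_s: 10.17
tool_pos: [0.5966, 0.189, 0.1253]
tool_rot: [180.0, 0.0, 97.0]
force: [0.1, 0.5, 0.5]
grip_width: 0.0334
grasp_force: 25.0
time_s: 10.58
tool_pos: [0.5964, 0.189, 0.1273]
tool_rot: [-179.9, -0.1, 97.0]
force: [9.4, 5.1, -23.7]
grip_width: 0.0334
grasp_force: 25.0
```

```bash
python3 -m creep '[{"tx":0,"ty":0,"tz":3,"wx":0,"wy":0,"wz":0,"gripper":-1},{"tx":0,"ty":0,"tz":3,"wx":0,"wy":0,"wz":0,"gripper":1},{"tx":0,"ty":0,"tz":3,"wx":0,"wy":0,"wz":0,"gripper":1},{"tx":0,"ty":0,"tz":3,"wx":0,"wy":0,"wz":0,"gripper":1},{"tx":0,"ty":0,"tz":3,"wx":0,"wy":0,"wz":0,"gripper":1}]'
python3 -m creep '[{"tx":0,"ty":0,"tz":0,"wx":0,"wy":0,"wz":0,"gripper":1},{"tx":0,"ty":0,"tz":0,"wx":0,"wy":0,"wz":0,"gripper":1},{"tx":0,"ty":0,"tz":0,"wx":0,"wy":0,"wz":0,"gripper":1},{"tx":0,"ty":0,"tz":0,"wx":0,"wy":0,"wz":0,"gripper":1},{"tx":0,"ty":0,"tz":0,"wx":0,"wy":0,"wz":0,"gripper":1}]'
python3 -m creep '[{"tx":0,"ty":0,"tz":-30,"wx":0,"wy":0,"wz":0,"gripper":1},{"tx":0,"ty":0,"tz":-60,"wx":0,"wy":0,"wz":0,"gripper":1},{"tx":0,"ty":0,"tz":-90,"wx":0,"wy":0,"wz":0,"gripper":1},{"tx":0,"ty":0,"tz":-90,"wx":0,"wy":0,"wz":0,"gripper":1}]'
python3 - <<'E'
from h import *
for c in ("scene","wrist"):
    p,X=cloud(c); v=(X[:,2]>.14)&(X[:,2]<.21)&(np.hypot(X[:,0]-.597,X[:,1]-.189)<.025)
    print(c,v.sum(),np.percentile(X[v,2],[50,80,90,97])); print(nets.place_of("vent_head",c)[:1])
    print(nets.place_of("flap_bar",c)[:1],nets.place_of("marker_tip",c)[:1])
    b=(X[:,2]>.155)&(X[:,2]<.175)&(np.hypot(X[:,0]-.554,X[:,1]-.0315)<.07)
    if b.sum()>20: print(cv2.minAreaRect(X[b,:2].astype(np.float32)),np.percentile(X[b,2],90))
o=get_obs();print(o["tool_pos"],o["qpos"])
E
```

```text
time_s: 11.0
tool_pos: [0.5966, 0.1892, 0.1295]
tool_rot: [180.0, 0.0, 97.0]
force: [-0.5, -0.1, 1.5]
grip_width: 0.0527
grasp_force: 0.0
time_s: 11.42
tool_pos: [0.5965, 0.1891, 0.1287]
tool_rot: [-180.0, 0.0, 97.0]
force: [0.8, 0.3, -0.3]
grip_width: 0.0833
grasp_force: 0.0
time_s: 11.75
tool_pos: [0.5995, 0.1908, 0.2254]
tool_rot: [179.4, -0.1, 97.0]
force: [0.5, 1.1, 0.1]
grip_width: 0.0865
grasp_force: 0.0
scene 293 [0.18400842 0.1860099  0.18685123 0.18771819]
[{'point': [0.5978, 0.1893, 0.1739], 'confidence': 0.51}]
[{'point': [0.5663, -0.092, 0.2532], 'confidence': 0.65}] [{'point': [0.5645, -0.0906, 0.2507], 'confidence': 0.82}]
((0.5560332536697388, 0.0319131501019001), (0.015032520517706871, 0.11941991746425629), 6.659473896026611) 0.17075510841206634
wrist 1393 [0.18495828 0.18559918 0.18591309 0.18631718]
[]
[{'point': [0.554, 0.0308, 0.1646], 'confidence': 0.9}] []
((0.549588680267334, 0.062412701547145844), (0.012091249227523804, 0.05088084563612938), 7.053966999053955) 0.16941722056574987
[0.59599922 0.18870778 0.21729874] [ 12.50475301  19.30360636 -41.48689171  83.1957264   12.73787591
  82.41869568 -22.05749715]
```

```bash
python3 -m creep '[{"tx":-37,"ty":-15,"tz":0,"wx":0,"wy":0,"wz":0,"gripper":1},{"tx":-74,"ty":-30,"tz":0,"wx":0,"wy":0,"wz":0,"gripper":1},{"tx":-111,"ty":-45,"tz":0,"wx":0,"wy":0,"wz":0,"gripper":1},{"tx":-151,"ty":-60,"tz":0,"wx":0,"wy":0,"wz":0,"gripper":1},{"tx":-151,"ty":-60,"tz":0,"wx":0,"wy":0,"wz":0,"gripper":1}]'
python3 -m creep '[{"tx":0,"ty":0,"tz":30,"wx":0,"wy":0,"wz":0,"gripper":1},{"tx":0,"ty":0,"tz":45,"wx":0,"wy":0,"wz":0,"gripper":1},{"tx":0,"ty":0,"tz":45,"wx":0,"wy":0,"wz":0,"gripper":1},{"tx":0,"ty":0,"tz":45,"wx":0,"wy":0,"wz":0,"gripper":1}]'
```

```text
time_s: 12.57
tool_pos: [0.5542, 0.0206, 0.2177]
tool_rot: [-179.8, 0.4, 96.3]
force: [-0.0, -1.1, -0.2]
grip_width: 0.0868
grasp_force: 0.0
time_s: 12.9
tool_pos: [0.5548, 0.032, 0.1728]
tool_rot: [-179.9, -0.0, 97.0]
force: [-0.2, 0.0, 0.8]
grip_width: 0.0869
grasp_force: 0.0
```

```bash
python3 -m creep '[{"tx":0,"ty":0,"tz":20,"wx":0,"wy":0,"wz":0,"gripper":1},{"tx":0,"ty":0,"tz":40,"wx":0,"wy":0,"wz":0,"gripper":1},{"tx":0,"ty":0,"tz":55,"wx":0,"wy":0,"wz":0,"gripper":1},{"tx":0,"ty":0,"tz":60,"wx":0,"wy":0,"wz":0,"gripper":1},{"tx":0,"ty":0,"tz":60,"wx":0,"wy":0,"wz":0,"gripper":1}]'
python3 -m creep '[{"tx":0,"ty":0,"tz":0,"wx":0,"wy":0,"wz":0,"gripper":-1},{"tx":0,"ty":0,"tz":0,"wx":0,"wy":0,"wz":0,"gripper":-1},{"tx":0,"ty":0,"tz":0,"wx":0,"wy":0,"wz":0,"gripper":-1},{"tx":0,"ty":0,"tz":0,"wx":0,"wy":0,"wz":0,"gripper":-1},{"tx":0,"ty":0,"tz":0,"wx":0,"wy":0,"wz":0,"gripper":-1}]' 30
python3 -m creep '[{"tx":0,"ty":0,"tz":0,"wx":0,"wy":0,"wz":0,"gripper":-1},{"tx":0,"ty":0,"tz":0,"wx":0,"wy":0,"wz":0,"gripper":-1},{"tx":0,"ty":0,"tz":0,"wx":0,"wy":0,"wz":0,"gripper":-1},{"tx":0,"ty":0,"tz":0,"wx":0,"wy":0,"wz":0,"gripper":-1},{"tx":0,"ty":0,"tz":0,"wx":0,"wy":0,"wz":0,"gripper":-1}]' 30
python3 -m creep '[{"tx":0,"ty":0,"tz":0,"wx":0,"wy":0,"wz":0,"gripper":-1},{"tx":0,"ty":0,"tz":0,"wx":0,"wy":0,"wz":0,"gripper":-1},{"tx":0,"ty":0,"tz":0,"wx":0,"wy":0,"wz":0,"gripper":-1},{"tx":0,"ty":0,"tz":0,"wx":0,"wy":0,"wz":0,"gripper":-1},{"tx":0,"ty":0,"tz":0,"wx":0,"wy":0,"wz":0,"gripper":-1}]' 30
python3 - <<'E'
from h import *
# marker angle: constrained fits, hinge known
y=np.radians(7.1); ex=np.array([np.cos(y),np.sin(y)]); ey=np.array([-ex[1],ex[0]])
h=np.array([.5545,.0315])+.203*ex
for c in ("scene","top"):
    t=np.array([r["point"] for r in nets.place_of("marker_tip",c)[:1]]) if 0 else None
    p,X=cloud(c); L=X[:,:2]-h; bx=L@ex; by=L@ey; z=X[:,2]-.116
    m=(abs(by+.127)<.012)&(z>.02)&(bx<-.06)&(bx>-.28)
    # perpendicular offset to line of angle a through hinge
    a=np.degrees(np.arctan2(z[m],-bx[m])); r=np.hypot(bx[m],z[m])
    for lo,hi in((.08,.13),(.13,.18),(.18,.225),(.225,.275)):
        k=(r>lo)&(r<hi)&(a>20)&(a<50); print(c,lo,k.sum(),np.round(np.percentile(a[k],[2,10,50,90,98]),1), "11mm=",round(np.degrees(.011/((lo+hi)/2)),1))
    q=nets.place_of("marker_tip",c)[:1]
    for w in q:
        P=np.array(w["point"]); l=P[:2]-h; print("tip",l@ex,l@ey,np.degrees(np.arctan2(P[2]-.116,-(l@ex))),w["confidence"])
E
```

```text
time_s: 13.32
tool_pos: [0.5553, 0.0322, 0.1134]
tool_rot: [-179.9, -0.0, 97.1]
force: [-0.7, -0.6, 0.9]
grip_width: 0.0868
grasp_force: 0.0
time_s: 13.73
tool_pos: [0.5559, 0.0319, 0.1143]
tool_rot: [179.9, 0.0, 97.0]
force: [0.3, 0.3, -0.1]
grip_width: 0.0612
grasp_force: 0.0
time_s: 14.15
tool_pos: [0.5555, 0.0318, 0.1136]
tool_rot: [-180.0, 0.0, 97.0]
force: [-0.4, -0.2, 0.0]
grip_width: 0.0281
grasp_force: 0.0
time_s: 14.57
tool_pos: [0.5546, 0.0318, 0.1135]
tool_rot: [-179.9, 0.0, 97.0]
force: [-3.8, -0.3, 3.5]
grip_width: 0.0112
grasp_force: 30.0
scene 0.08 130 [28.2 34.4 38.1 40.4 41.2] 11mm= 6.0
scene 0.13 126 [30.3 33.5 36.6 37.4 38.4] 11mm= 4.1
scene 0.18 112 [30.7 33.7 35.6 36.3 36.7] 11mm= 3.1
scene 0.225 150 [30.3 33.3 36.1 37.3 37.8] 11mm= 2.5
tip -0.21002737125581275 -0.12599756367975126 33.02045547464985 0.9
top 0.08 66 [28.3 31.8 37.6 39.6 40.8] 11mm= 6.0
top 0.13 98 [29.6 31.6 36.1 37.6 45.1] 11mm= 4.1
top 0.18 88 [29.8 31.8 35.4 36.1 36.3] 11mm= 3.1
top 0.225 168 [29.  31.3 35.2 37.1 37.4] 11mm= 2.5
tip -0.2091957212376899 -0.12741119667574288 33.06674063986111 0.81
```

```bash
python3 -m creep '[{"tx":0,"ty":4,"tz":-14,"wx":0,"wy":0,"wz":0,"gripper":-1},{"tx":0,"ty":9,"tz":-28,"wx":0,"wy":0,"wz":0,"gripper":-1},{"tx":0,"ty":14,"tz":-41,"wx":0,"wy":0,"wz":0,"gripper":-1},{"tx":0,"ty":21,"tz":-54,"wx":0,"wy":0,"wz":0,"gripper":-1},{"tx":0,"ty":21,"tz":-54,"wx":0,"wy":0,"wz":0,"gripper":-1}]' 30
python3 -m creep '[{"tx":0,"ty":8,"tz":-12,"wx":0,"wy":0,"wz":0,"gripper":-1},{"tx":0,"ty":16,"tz":-24,"wx":0,"wy":0,"wz":0,"gripper":-1},{"tx":0,"ty":25,"tz":-36,"wx":0,"wy":0,"wz":0,"gripper":-1},{"tx":0,"ty":33,"tz":-44,"wx":0,"wy":0,"wz":0,"gripper":-1},{"tx":0,"ty":33,"tz":-44,"wx":0,"wy":0,"wz":0,"gripper":-1}]' 30
cat > m.py <<'E'
from h import *
o=get_obs(); print(o["tool_pos"],o["force"],o["grip_width"],o["grasp_force"])
y=np.radians(7.1); ex=np.array([np.cos(y),np.sin(y)]); ey=np.array([-ex[1],ex[0]])
h=np.array([.5545,.0315])+.203*ex
l=(o["tool_pos"][:2]-h)@ex; print("angle from tool", np.degrees(np.arctan2(o["tool_pos"][2]+.0505-.116,-l))-13.3, np.hypot(l,o["tool_pos"][2]+.0505-.116))
for c in ("scene","top"):
    p,X=cloud(c); L=X[:,:2]-h; bx=L@ex; by=L@ey; z=X[:,2]-.116
    m=(by>-.1)&(by<.09)&(bx<-.03)&(bx>-.2)&(abs(z+bx*np.tan(np.radians(32.5)))<.03)&(p[:,0]>p[:,2].astype(int)+25)
    q=np.c_[bx[m],z[m]].astype(np.float32); f=cv2.fitLine(q,cv2.DIST_HUBER,0,.001,.001).ravel()
    print(c,"flap",m.sum(),np.degrees(np.arctan2(-f[1],f[0])),"z at hinge",f[3]-f[2]*f[1]/f[0])
    m=(by>-.145)&(by<-.11)&(bx<-.05)&(bx>-.19)&(z+bx*np.tan(np.radians(32.5))>.003)&(z+bx*np.tan(np.radians(32.5))<.03)
    q=np.c_[bx[m],z[m]].astype(np.float32); f=cv2.fitLine(q,cv2.DIST_HUBER,0,.001,.001).ravel()
    print("arm",m.sum(),np.degrees(np.arctan2(-f[1],f[0])),"z at hinge",f[3]-f[2]*f[1]/f[0])
    for n in ("marker_tip","flap_bar"):
      for w in nets.place_of(n,c)[:1]:
        P=np.array(w["point"]); l=P[:2]-h; print(n,np.round(P,4),np.degrees(np.arctan2(P[2]-.116,-(l@ex)))-(13.3 if n[0]=="f" else 0),w["confidence"])
E
python3 m.py
```

```text
time_s: 15.18
tool_pos: [0.5756, 0.0343, 0.1693]
tool_rot: [-179.9, 0.0, 97.0]
force: [-9.2, -1.3, 3.6]
grip_width: 0.0107
grasp_force: 30.0
time_s: 15.6
tool_pos: [0.6078, 0.0383, 0.214]
tool_rot: [-179.8, 0.0, 97.0]
force: [-12.7, -2.6, 10.8]
grip_width: 0.0108
grasp_force: 30.0
[0.60775724 0.03827525 0.21399866] [-12.66196841  -2.63124399  10.78811903] 0.010765057438983181 30.002378225326538
angle from tool 31.54319384898906 0.21058593738980208
scene flap 8228 30.968622 z at hinge 0.0065186545
arm 378 32.807938 z at hinge 0.011901207
marker_tip [ 0.5657 -0.0942  0.2515] 33.1548087102953 0.69
flap_bar [0.6093 0.0372 0.2624] 31.40493798216423 0.56
top flap 1337 30.054665 z at hinge 0.007187888
arm 6 38.899326 z at hinge -0.017967135
marker_tip [ 0.5623 -0.0938  0.2502] 32.48826112880821 0.48
```

```bash
python3 -m creep '[{"tx":0,"ty":1,"tz":-3,"wx":0,"wy":0,"wz":0,"gripper":-1},{"tx":0,"ty":3,"tz":-6,"wx":0,"wy":0,"wz":0,"gripper":-1},{"tx":0,"ty":3,"tz":-6,"wx":0,"wy":0,"wz":0,"gripper":-1},{"tx":0,"ty":3,"tz":-6,"wx":0,"wy":0,"wz":0,"gripper":-1},{"tx":0,"ty":3,"tz":-6,"wx":0,"wy":0,"wz":0,"gripper":-1}]' 30
cat >> m.py <<'E'
a=optics.read_camera("scene")[0]; cv2.imwrite("pics/end.png",cv2.resize(a[90:310,120:400],(784,616),interpolation=cv2.INTER_CUBIC)[:600,:,::-1])
E
python3 m.py
```

```text
time_s: 16.32
tool_pos: [0.611, 0.0387, 0.2175]
tool_rot: [-179.9, 0.0, 97.0]
force: [-5.9, -0.6, 3.1]
grip_width: 0.0113
grasp_force: 30.0
[0.61103214 0.03869345 0.21747979] [-5.85167724 -0.63508571  3.07683886] 0.011264087318341666 30.000555217266083
angle from tool 32.84724715577413 0.21075442457960544
scene flap 8252 32.251877 z at hinge 0.006670937
arm 389 32.641212 z at hinge 0.012761772
marker_tip [ 0.5644 -0.0937  0.2502] 32.748306914824184 0.57
flap_bar [0.6094 0.0405 0.2652] 32.04604703206225 0.56
top flap 1322 31.76938 z at hinge 0.0076436177Traceback (most recent call last):
  File "m.py", line 12, in <module>
    q=np.c_[bx[m],z[m]].astype(np.float32); f=cv2.fitLine(q,cv2.DIST_HUBER,0,.001,.001).ravel()
                                              ~~~~~~~~~~~^^^^^^^^^^^^^^^^^^^^^^^^^^^^^^
cv2.error: OpenCV(4.12.0) /io/opencv/modules/imgproc/src/linefit.cpp:50: error: (-215:Assertion failed) count > 0 in function 'fitLine2D_wods'
```

```bash
python3 -m creep '[{"tx":0,"ty":1,"tz":-1.5,"wx":0,"wy":0,"wz":0,"gripper":-1},{"tx":0,"ty":1,"tz":-1.5,"wx":0,"wy":0,"wz":0,"gripper":-1},{"tx":0,"ty":1,"tz":-1.5,"wx":0,"wy":0,"wz":0,"gripper":-1},{"tx":0,"ty":1,"tz":-1.5,"wx":0,"wy":0,"wz":0,"gripper":-1},{"tx":0,"ty":1,"tz":-1.5,"wx":0,"wy":0,"wz":0,"gripper":-1}]' 30
sed -i 's/("scene","top"):/("scene",):/' m.py; python3 m.py
python3 - <<'E'
from h import *
for c in ("scene","top"):
    optics.read_camera(c)
    for n in ("vent_head","glue","spool","bowl"): print(c,n,[np.round(w["point"],3).tolist() for w in nets.place_of(n,c)[:1]])
E
```

```text
time_s: 16.93
tool_pos: [0.6125, 0.0389, 0.219]
tool_rot: [-179.9, 0.0, 97.0]
force: [-5.2, -1.0, 2.4]
grip_width: 0.0108
grasp_force: 30.0
[0.61253335 0.03886036 0.21901193] [-5.21040574 -0.97280834  2.36395568] 0.010786615842921315 30.00028431415558
angle from tool 33.431729543722284 0.2108238847072441
scene flap 8273 32.846066 z at hinge 0.006530978
arm 386 32.684067 z at hinge 0.012570247
marker_tip [ 0.5653 -0.0916  0.252 ] 33.24193610968326 0.63
flap_bar [0.6113 0.0382 0.267 ] 32.70227549065764 0.81
scene vent_head [[0.598, 0.189, 0.177]]
scene glue [[0.681, 0.341, 0.004]]
scene spool [[0.637, -0.182, -0.003]]
scene bowl [[0.506, 0.355, 0.005]]
top vent_head [[0.594, 0.188, 0.172]]
top glue [[0.683, 0.34, -0.002]]
top spool [[0.64, -0.179, 0.004]]
top bowl [[0.506, 0.353, 0.005]]
```

View pics/end.png

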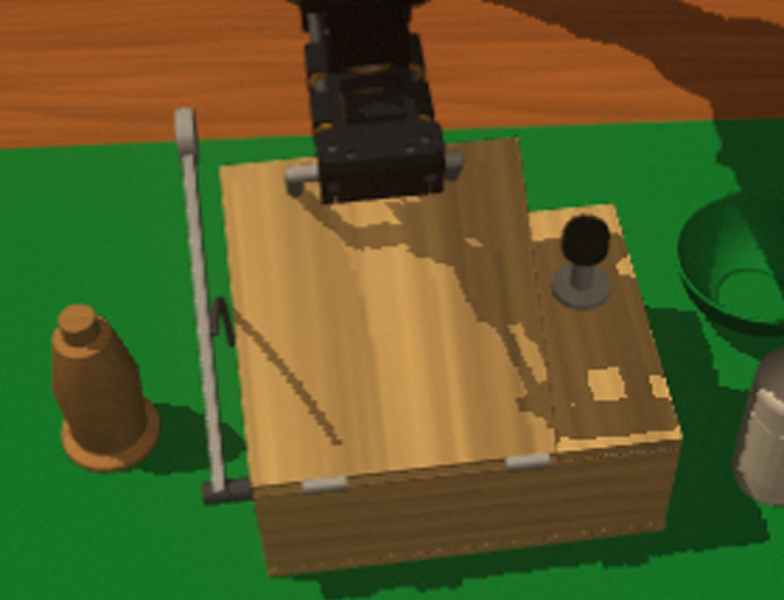

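The picture shows the gripper holding the bar at (375,175), the flap in line with the arm (about 32.8° for both), the vent up at (585,240), and the bystanders in place. Handing in.

```bash
python3 -c "
from cell import env
print(env.sign_off())"
```

```text
the job is handed in; nothing more can be done
None
```

The job is handed in at about 17 s: the vent plug is fully up, and the gripper is holding the flap at about 32.8°, against about 32.7–33° measured for the marker arm, with the arm and bystanders where they stood.

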